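# Shut the centrifuge lid and press start

### The job

The small benchtop centrifuge is loaded and its lid stands open: push the lid fully shut with the fingertips, pushing on its outer face without slamming it or touching the round steel plate on its underside. Then, with the lid shut, press the green start button all the way in and let it go. Do not press the red stop button, do not grip or lift anything, leave the tube rack, bottle and jar where they stand, and finish clear of everything.

Things in the scene. Friction and masses are not known exactly. Their poses are not given: they have to be found in the camera images.
- centrifuge: White benchtop centrifuge, fixed, 265 (x) by 220 (y) mm. Origin: centre of its underside on the bench; z up, front to its own -x (towards the robot). x -57 to +132 mm: chamber block, 130 mm high, with an open round chamber. x -132 to -57 mm: flat control ledge, 96 mm high, with the two buttons at x = -94, y = +65 and -65 mm (which is on which side varies), a display between.
- lid_panel (a joint): Lid angle in rad: 0 fully shut (lid level), growing as it opens upward; starts at 0.95 to 1.35, stop at 1.5. The hinge has friction (about 0.45 N m; the lid weighs about 0.35 kg), so the lid stays wherever it is left and does not spring back; a push of 1 to 4 N near its free edge closes it.
- lid_hinge (a point): Mid width on the hinge axis (along the centrifuge's y), 115 mm behind its origin in x, 134 mm above the bench. Grey lid: slab 200 mm wide, 18 mm thick, from 5 mm behind the axis to its free edge 170 mm from it; its underside's plane holds the axis. Open, it leans up and towards the robot, so its outer face looks up and away from the robot.
- lid_push (a point): A point on the lid's outer face (its top when shut), at mid width, 150 mm from the hinge axis (20 mm from the free edge). It moves with the lid: its z axis is the outward normal of the outer face, its -x axis points to the free edge. With the lid shut it is 152 mm above the bench.
- lid_liner: Round grey steel plate, 144 mm across, 4 mm thick, on the middle of the lid's underside with a small black and white boss; not to be touched. Origin: its centre, in the plane of the lid's underside, 85 mm from the hinge axis.
- start (a joint): Travel of the green start button in m: 0 released, 0.006 fully in. Sprung: it begins to move at 1.5 N, is fully in at 5 N, and comes back when released.
- start_top (a point): Centre of the top of the green start button: a round cap 28 mm across in a grey collar 44 mm across and 12 mm high; the cap stands 10 mm proud of the collar and its top is about 118 mm above the bench when released. It is pressed straight down. z up.
- stop (a joint): Travel of the red stop button in m: 0 released, 0.006 fully in. Not to be pressed.
- stop_top (a point): Centre of the top of the red stop button, of the same size and height as the start button. z up.
- tube_rack: Loose orange rack of small capped tubes, 90 x 70 mm, 50 mm high with the caps. Origin: centre of its underside, z up. Stands beside the centrifuge.
- reagent_bottle: Loose amber bottle with a blue cap, 56 mm across, 120 mm high. Origin: centre of its underside, z up. Stands beside the centrifuge.
- sample_jar: Loose white jar with a red cap, 54 mm across, 70 mm high. Origin: centre of its underside, z up. Stands beside the centrifuge.
There are look-alikes about, which are no part of the job. Several things look just like the reagent_bottle: the one meant starts farthest from the robot's base.

How it is judged:
By the outcome, as a careful person would: the job done as asked, in the order asked, and still so for the second after the job is handed in, with the robot touching nothing.
It also fails if it takes over 45 s, if anything falls off the work surface, if the arm or the gripper's body presses on something with over 40 N, if the wrist force passes 120 N, or if a joint passes its speed limit or range.

### The arm

A 6-joint arm with a two-finger parallel gripper is mounted at the origin on the work surface. World frame = base frame: x ahead of the robot, y to its left, z up, the work surface at z = 0. Lengths are in mm, angles in rad, forces in N, time in s.
With the tool pointing down it reaches from about 275 to 1000 mm from the base axis. Payload 8.4 kg.
Tool frame: the origin (TCP) lies midway between the tips of the shut fingers; the grasp point (between the pads) lies 19 mm behind it (r.grip_point_offset is the distance from the TCP to the grasp point, in mm); z points along the fingers, x is the direction in which the jaws open and shut, and the axes are right-handed (so a half turn about z gives the same grasp; the last joint's range is limited). The gripper opens to 85 mm and grips with 20 to 120 N. Pads are 22 mm wide; open, the fingers measure 114 mm over their backs; the gripper's body (76 mm by 85 mm) begins 54 mm behind the grasp point. The pads swing forward as they close: fully open they stand 13 mm farther back than shut.
Start: joints at [1.146, 0.353, 1.633, -0, 1.155, -0.002], TCP at [256.446, 569.968, 231.281] pointing down, gripper open.
Joint ranges: [-2.63, 2.63], [-0.92, 2.1], [0.06, 2.66], [-1.3, 4.44], [0, 2.69], [-3.02, 3.02]. Speed limits (rad/s): [2.22, 2.22, 2.79, 3.14, 3.14, 3.14].

### API

Orientations are given as [roll, pitch, yaw] about the fixed x, y, z axes, in that order (R = Rz(yaw) Ry(pitch) Rx(roll)).
In Python, from rig import monitor, vision, sign_off, r gives the robot as it stands.
- The arm moves only by the shell command python3 -m inch 'ROWS' [FORCE]. ROWS is JSON, a list of rows, each an object with "dp": the shift along the tool's x, y, z in mm, a list of three; "angular": the turn, a rotation vector about the tool's x, y, z in rad, a list of three; "fingers": the closure in counts, from 0 (fully open) to 255 (shut). A call has 1 to 12 rows; each row is the pose to reach, as a shift and turn from the pose commanded when the call began, along the tool's axes at that moment; what a row does not reach only later rows make up. A row lasts 1/12 s, in which the tool goes at most 41.7 mm and 7.16 degrees, less where a joint would pass 70% of its speed; a pose out of reach is approached as far as the arm can. A call with a gripper value outside its range is refused whole. The fingers move at their own pace and stop on an object; FORCE is the grip in N (left out, the last holds). Time passes only in rows, so rows that repeat a pose let the fingers close. It gives the time, the measured TCP pose, the force and the opening at its end, in the units of the state.
- monitor.sense(): the state, without advancing time (a new reading comes with each control period).
- vision.grab_frame(name): name is "scene" or "top" or "wrist"; returns (picture, depth): 400x640x3 uint8, blue, green, red; 400x640 float32, mm along the optical axis (not along the pixel's ray), 0 where there is no reading.
- vision.camera_params(name): a dict with "fx", "fy", "cx", "cy" (pixels), "R" (3x3) and "t" (3): a world point X has camera coordinates R X + t. Camera axes: x right, y down, z forward; pixel columns grow to the right and rows downward; lengths in mm; the calibration is good to about 2 mm. A picture is of the moment at which its call begins: read the wrist's pose just before it. camera_params takes no time and is no camera call; for the wrist camera it gives the pose at the moment of the call.
- sign_off(): hands the job in, once; it reports no verdict.
The state is a dict: "clock": time; "qpos": joint angles; "qvel": joint speeds; "joint_efforts": joint torques, N m; "eef_pos": TCP position; "tcp_rot": TCP orientation; "contact_force": force on the tool from outside, world axes, zero at the start; "wrist_torque": the same for the moment, N m; "opening": opening from 0.0 (shut) to 1.0 (fully open).
Only numpy, scipy, OpenCV 4.12 (cv2) and the standard library are available. Lean on these libraries where they do the work, as an engineer would, in place of code of your own. Each camera call takes 0.05 s, during which the arm holds its last target.

## Working session

There is one attempt and no reset: what is moved stays moved. The work goes in short steps, Python scripts to look and compute and a shell command to move; the robot and the scene stay as the last step left them, time stands still between calls to the robot, and variables do not carry over. Pictures are saved under pics/ and viewed, and the job is handed in when it is done.

```bash
ls; mkdir -p pics; python3 - <<'E'
from rig import monitor, vision, r
import cv2
s=monitor.sense()
for k,v in s.items(): print(k,v)
for n in ("scene","top","wrist"):
    im,d=vision.grab_frame(n); cv2.imwrite(f"pics/a_{n}.png",im)
    import numpy as np; np.save(f"pics/a_{n}.npy",d)
    p=vision.camera_params(n); np.savez(f"pics/a_{n}_cam.npz",**p); print(n,p)
E
```

```text
pics
clock 0.0
qpos [ 1.14560061e+00  3.53676149e-01  1.63416773e+00  4.46378095e-06
  1.15520049e+00 -2.40831711e-03]
qvel [-6.95821067e-05  1.14119572e-03  2.00746152e-04  2.17652918e-04
  6.02941821e-04 -8.61760583e-04]
joint_efforts [ 2.94370693e-06 -6.05258489e+01 -3.42074454e+01 -3.66763823e-05
  9.49924404e-03  1.15246965e-05]
eef_pos [256.23797675 569.51263594 230.52982547]
tcp_rot [-3.14158508e+00  1.45169765e-03  1.14800713e+00]
contact_force [-0.03907462  0.10562436 -0.40411707]
wrist_torque [ 0.06222221  0.0093849  -0.00208506]
opening 1.002812234407216
scene {'fx': 397.60033739888155, 'fy': 397.60033739888155, 'cx': 320.90005704484355, 'cy': 205.62627448635075, 'R': array([[ 0.95098903,  0.30918924,  0.00467834],
       [ 0.22714161, -0.68820506, -0.68904317],
       [-0.20982507,  0.65633514, -0.7247052 ]]), 't': array([-517.1532222 ,    5.40093254, 1076.14212716])}
top {'fx': 492.5899050925201, 'fy': 492.5899050925201, 'cx': 316.60537193074975, 'cy': 199.010866579181, 'R': array([[ 1.40924617e-02, -9.99900241e-01,  9.54077518e-04],
       [-9.88545168e-01, -1.40758059e-02, -1.50267505e-01],
       [ 1.50265944e-01,  1.17449034e-03, -9.88644914e-01]]), 't': array([  55.68599672,  517.51169688, 1171.93434612])}
wrist {'fx': 313.3868301811202, 'fy': 313.3868301811202, 'cx': 317.89823566466964, 'cy': 199.57927599357237, 'R': array([[ 0.41022216,  0.91198473, -0.00127813],
       [ 0.88058284, -0.39573182,  0.26071092],
       [ 0.23725858, -0.10807489, -0.96541607]]), 't': array([-623.94010741,  -35.01218629,  379.07159941])}
```

View pics/a_scene.png

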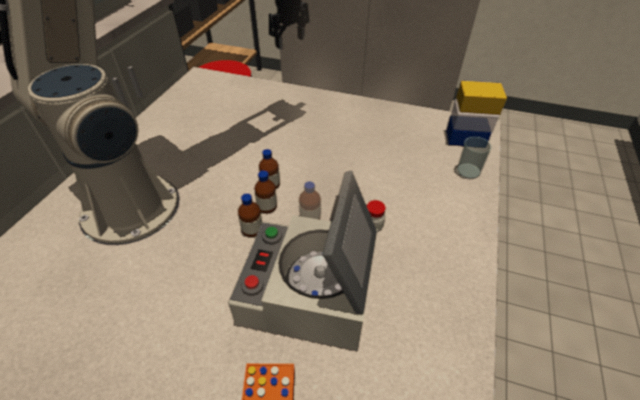

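View pics/a_top.png

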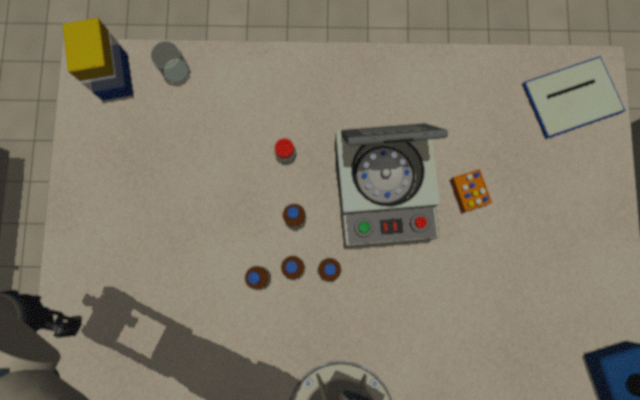

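View pics/a_wrist.png

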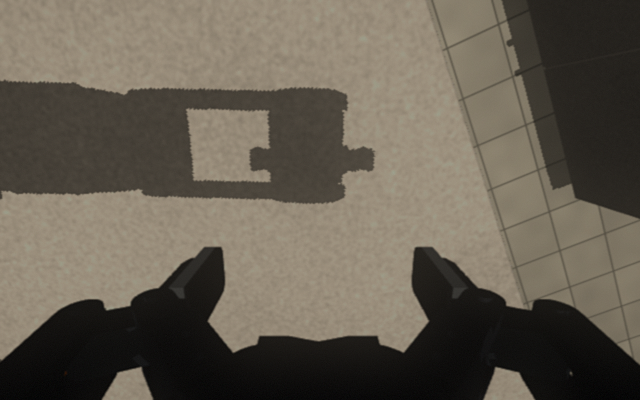

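The scene picture shows the lid leaning open. In the top view green start is at (364,228), red stop at (421,223), the lid is edge-on along (340–445, 125–143), with bottles to the left and the rack to the right at (471,190). Next I turn these into positions.

```bash
cat > h.py <<'E'
import numpy as np
def cloud(n,pre="a"):
    d=np.load(f"pics/{pre}_{n}.npy"); c=np.load(f"pics/{pre}_{n}_cam.npz")
    v,u=np.mgrid[0:400,0:640]
    X=np.stack([(u-c['cx'])*d/c['fx'],(v-c['cy'])*d/c['fy'],d],-1)
    W=(X-c['t'])@c['R']
    W[d==0]=np.nan
    return W
def proj(P,n,pre="a"):
    c=np.load(f"pics/{pre}_{n}_cam.npz"); X=np.asarray(P)@c['R'].T+c['t']
    return np.stack([X[...,0]/X[...,2]*c['fx']+c['cx'],X[...,1]/X[...,2]*c['fy']+c['cy']],-1)
E
python3 - <<'E'
from h import *; import cv2
im=cv2.imread("pics/a_top.png"); W=cloud("top"); hsv=cv2.cvtColor(im,cv2.COLOR_BGR2HSV)
def blob(h0,h1,box,smin=120):
    m=cv2.inRange(hsv,(h0,smin,50),(h1,255,255)); z=np.zeros_like(m); x0,y0,x1,y1=box; z[y0:y1,x0:x1]=m[y0:y1,x0:x1]
    return z>0
for nm,m in (("green",blob(40,90,(350,210,380,245))),("redlo",blob(0,8,(405,205,435,240))),("redhi",blob(170,180,(405,205,435,240))),
  ("jar",blob(0,180,(270,130,300,165),150)),("rack",blob(5,20,(445,165,495,215))),("bottlefar",blob(100,130,(280,200,310,222))),("b2",blob(100,130,(245,265,270,290))),("b3",blob(100,130,(280,250,305,280))),("b4",blob(100,130,(318,255,342,280)))):
    p=W[m]; print(nm,m.sum(),np.nanmedian(p,0).round(1) if m.sum() else None, np.nanmin(p,0).round(0), np.nanmax(p,0).round(0))
# lid plane from scene camera; centrifuge top
for n in("top","scene"):
    W=cloud(n); 
    s=(np.abs(W[...,2]-96)<6)&(W[...,0]>250)&(W[...,0]<700)&(abs(W[...,1]+50)<250)
    p=W[s]; 
    if len(p)>20:
        r=cv2.minAreaRect(p[:,:2].astype(np.float32)); print(n,"ledge",len(p),r, np.median(p,0))
    s=(np.abs(W[...,2]-130)<5)&(W[...,0]>250)&(W[...,0]<700)&(abs(W[...,1]+50)<250)
    p=W[s]; r=cv2.minAreaRect(p[:,:2].astype(np.float32)); print(n,"block",len(p),r)
    s=(W[...,2]>165)&(W[...,0]>250)&(W[...,0]<800)&(abs(W[...,1]+50)<250)
    p=W[s]; print(n,"lid",len(p),p.min(0),p.max(0))
    for zz in range(170,320,15):
        q=p[abs(p[:,2]-zz)<5]
        if len(q): print(zz,len(q),np.percentile(q,[2,50,98],axis=0)[:,:2].round(0).tolist())
E
```

```text
green 92 [441.8 -45.9 118.2] [431. -58. 114.] [453. -34. 123.]
redlo 108 [ 455.  -174.8  119.2] [ 443. -189.  107.] [ 468. -161.  123.]
redhi 2 [ 457.2 -170.1  118.6] [ 448. -174.  118.] [ 466. -166.  119.]
jar 284 [636.4 144.1  69.9] [614. 122.  63.] [659. 166.  75.]
rack 851 [ 546.3 -310.3   38.2] [ 493. -379.   -3.] [ 606. -273.   52.]
bottlefar 92 [473.4 116.6 119.7] [462. 107.  92.] [487. 128. 125.]
b2 93 [325.7 202.5 120.1] [315. 191.  92.] [337. 214. 126.]
b3 93 [349.3 118.1 120. ] [338. 107. 116.] [360. 130. 125.]
b4 91 [346.   30.7 120.2] [335.  22. 114.] [357.  42. 128.]
top ledge 4030 ((493.77081298828125, 27.506622314453125), (309.97332763671875, 454.30218505859375), 20.761337280273438) [467.38542666 -98.7311935   95.43867918]
top block 2947 ((550.352783203125, -55.342376708984375), (267.518798828125, 381.5868835449219), 33.399349212646484)
top lid 1619 [ 586.1549985  -193.52597981  165.48335895] [671.77419453   8.81786998 301.70313687]
170 27 [[649.0, -182.0], [662.0, -92.0], [671.0, 7.0]]
185 45 [[635.0, -175.0], [654.0, -61.0], [664.0, 9.0]]
200 43 [[628.0, -163.0], [6
[... 668 characters left out ...]
84375), 5.402519226074219)
scene lid 4183 [ 587.27054912 -194.41583598  165.02308918] [672.75333959   6.05096499 300.53252728]
170 193 [[652.0, -189.0], [664.0, -124.0], [672.0, 1.0]]
185 229 [[647.0, -190.0], [658.0, -118.0], [666.0, 0.0]]
200 232 [[640.0, -190.0], [652.0, -116.0], [659.0, 1.0]]
215 244 [[635.0, -191.0], [646.0, -121.0], [654.0, -3.0]]
230 255 [[629.0, -191.0], [640.0, -121.0], [648.0, -3.0]]
245 265 [[623.0, -192.0], [635.0, -125.0], [642.0, -1.0]]
260 270 [[617.0, -193.0], [628.0, -122.0], [636.0, -5.0]]
275 315 [[611.0, -193.0], [622.0, -118.0], [630.0, -4.0]]
290 444 [[590.0, -193.0], [612.0, -127.0], [624.0, -4.0]]
305 2 [[597.0, -96.0], [601.0, -75.0], [604.0, -55.0]]
```

```bash
python3 -m inch '[{"dp":[-17,29,-10],"angular":[0,0,0.08],"fingers":255},{"dp":[-34,58,-22],"angular":[0,0,0.17],"fingers":255},{"dp":[-51,87,-34],"angular":[0,0,0.26],"fingers":255},{"dp":[-68,115,-46],"angular":[0,0,0.35],"fingers":255},{"dp":[-85,144,-58],"angular":[0,0,0.44],"fingers":255},{"dp":[-102,172,-70],"angular":[0,0,0.53],"fingers":255},{"dp":[-119,201,-82],"angular":[0,0,0.62],"fingers":255},{"dp":[-136,230,-94],"angular":[0,0,0.71],"fingers":255},{"dp":[-153,259,-106],"angular":[0,0,0.8],"fingers":255},{"dp":[-170,288,-114],"angular":[0,0,0.89],"fingers":255},{"dp":[-187,316,-120],"angular":[0,0,0.98],"fingers":255},{"dp":[-203,343,-120],"angular":[0,0,1.05],"fingers":255}]' 30
```

```text
clock: 1.15
eef_pos: [487.1, 242.7, 352.7]
tcp_rot: [-3.141, -0.002, 0.093]
contact_force: [0.9, 0.2, 0.7]
opening: -0.003
```

```bash
python3 - <<'E'
from h import *
# centrifuge model, overlay check
import cv2
yaw=0.099; c,s=np.cos(yaw),np.sin(yaw); R=np.array([[c,-s,0],[s,c,0],[0,0,1]])
g=np.array([441.8,-45.9]);rd=np.array([455,-174.8]); O=np.r_[(g+rd)/2+94*np.array([c,s]),0]
print("O",O)
W=cloud("scene"); L=(W-O)@R
# fit lid outer/underside in local frame using interior points of underside face (visible from scene): 
for n in("scene","top"):
    W=cloud(n).reshape(-1,3); L=(W-O)@R
    m=(L[:,2]>165)&(L[:,2]<310)&(abs(L[:,1])<98)&(abs(L[:,0])<160); q=L[m]
    for side in("under","outer"):
        best=None
        for th in np.arange(.9,1.4,.01):
            k=(q[:,0]-115)*np.sin(th)+(q[:,2]-134)*np.cos(th)
            t=0 if side=="under" else 18
            sc=(abs(k-t)<2.5).sum()
            if best is None or sc>best[0]: best=(sc,th)
        print(n,side,best,len(q), q.min(0),q.max(0))
for th in(1.13,1.19,1.25):
    im=cv2.imread("pics/a_scene.png"); 
    P=[]
    for y in(-100,100):
        for k in(0,18):
            for ss in(-5,170): P.append([115-ss*np.cos(th)+k*np.sin(th),y,134+ss*np.sin(th)+k*np.cos(th)])
    p=proj(O+np.array(P)@R.T,"scene"); print(th,p.round(0).tolist())
E
```

```text
O [ 541.93972911 -101.0591939     0.        ]
scene under (np.int64(860), np.float64(1.3200000000000003)) 3844 [ 51.63005308 -97.98529065 165.02308918] [123.0072994   97.99070132 300.53252728]
scene outer (np.int64(3153), np.float64(1.1900000000000004)) 3844 [ 51.63005308 -97.98529065 165.02308918] [123.0072994   97.99070132 300.53252728]
top under (np.int64(260), np.float64(1.2900000000000005)) 1569 [ 50.51989744 -97.75624905 165.48335895] [121.29668644  97.96501744 301.70313687]
top outer (np.int64(860), np.float64(1.1800000000000002)) 1569 [ 50.51989744 -97.75624905 165.48335895] [121.29668644  97.96501744 301.70313687]
1.13 [[354.0, 315.0], [313.0, 256.0], [364.0, 315.0], [324.0, 254.0], [369.0, 232.0], [337.0, 172.0], [377.0, 231.0], [346.0, 170.0]]
1.19 [[354.0, 315.0], [319.0, 255.0], [364.0, 315.0], [330.0, 254.0], [369.0, 232.0], [342.0, 171.0], [377.0, 231.0], [351.0, 169.0]]
1.25 [[354.0, 315.0], [325.0, 255.0], [364.0, 316.0], [337.0, 255.0], [369.0, 232.0], [348.0, 170.0], [377.0, 232.0], [357.0, 169.0]]
```

```bash
python3 -m inch '[{"dp":[24,20,0],"angular":[0,0,0],"fingers":255},{"dp":[48,46,0],"angular":[0,0,0],"fingers":255},{"dp":[72,74,0],"angular":[0,0,0],"fingers":255},{"dp":[96,104,0],"angular":[0,0,0],"fingers":255},{"dp":[118,135,0],"angular":[0,0,0],"fingers":255},{"dp":[138,168,0],"angular":[0,0,0],"fingers":255},{"dp":[154,203,0],"angular":[0,0,0],"fingers":255},{"dp":[165,239,0],"angular":[0,0,0],"fingers":255},{"dp":[173,276,0],"angular":[0,0,0],"fingers":255},{"dp":[173,312,0],"angular":[0,0,0],"fingers":255},{"dp":[173,336,0],"angular":[0,0,0],"fingers":255},{"dp":[173,347,0],"angular":[0,0,0],"fingers":255}]'
```

```text
clock: 2.15
eef_pos: [692.0, -87.9, 350.5]
tcp_rot: [3.141, 0.001, 0.095]
contact_force: [-0.3, 0.5, -1.1]
opening: 0.001
```

```bash
python3 - <<'E'
from rig import monitor, vision
import cv2,numpy as np
for n in ("scene","top"):
    im,d=vision.grab_frame(n); cv2.imwrite(f"pics/b_{n}.png",im); np.save(f"pics/b_{n}.npy",d); np.savez(f"pics/b_{n}_cam.npz",**vision.camera_params(n))
s=monitor.sense(); print(s['eef_pos'],s['contact_force'],s['qpos'])
E
```

```text
[691.92355272 -85.9835264  350.6972897 ] [-0.45125462  0.35809413  0.60415869] [-1.25741423e-01  3.90014084e-01  1.31898923e+00 -8.93071346e-05
  1.43339380e+00 -2.21213218e-01]
```

View pics/b_scene.png

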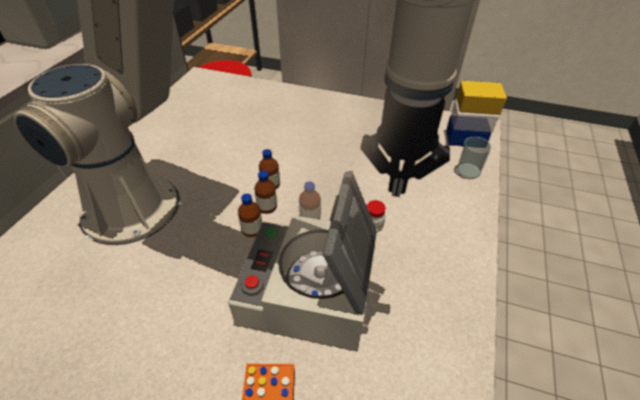

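```bash
python3 - <<'E'
from h import *
W=cloud("scene","b").reshape(-1,3)
T=np.array([691.9,-86,350.7])
m=(abs(W[:,0]-T[0])<90)&(abs(W[:,1]-T[1])<90)&(W[:,2]>315)
p=W[m]
for z in range(340,460,8):
    q=p[abs(p[:,2]-z)<4]
    if len(q): print(z,len(q),(q.min(0)-T)[:2].round(0),(q.max(0)-T)[:2].round(0))
E
```

```text
356 32 [ -9. -14.] [12. -6.]
364 72 [-13. -13.] [14. -5.]
372 71 [-13. -14.] [14. -6.]
380 72 [-12. -14.] [14. -5.]
388 74 [-13. -13.] [14. 10.]
396 137 [-29. -17.] [32.  8.]
404 274 [-36. -18.] [38. 12.]
412 262 [-42. -19.] [44. 13.]
420 250 [-49. -21.] [51. 14.]
428 287 [-54. -21.] [58. 15.]
436 360 [-58. -21.] [62.  8.]
444 502 [-61. -23.] [62. 18.]
452 359 [-51. -23.] [53.  8.]
```

Picture: fingertips at about (397,185), above and behind the lid's outer face; the way down is clear. I'm descending behind the lid and approaching.

```bash
python3 -m inch '[{"dp":[0,0,20],"angular":[0,0,0],"fingers":255},{"dp":[-5,0,42],"angular":[0,0,0],"fingers":255},{"dp":[-15,0,60],"angular":[0,0,0],"fingers":255},{"dp":[-28,0,72],"angular":[0,0,0],"fingers":255},{"dp":[-38,0,75],"angular":[0,0,0],"fingers":255},{"dp":[-46,0,75],"angular":[0,0,0],"fingers":255},{"dp":[-50,0,75],"angular":[0,0,0],"fingers":255},{"dp":[-50,0,75],"angular":[0,0,0],"fingers":255}]'; python3 - <<'E'
import numpy as np
h=13; s=146
f=lambda th: np.array([115-s*np.cos(th)+18*np.sin(th)+h, 134+s*np.sin(th)+18*np.cos(th)])
a=f(1.19)
for th in np.arange(1.19,-.06,-.04): print(round(th,2),f(th).round(1),(f(th)-a).round(1))
E
```

```text
clock: 2.92
eef_pos: [642.1, -88.2, 277.3]
tcp_rot: [3.142, -0.001, 0.099]
contact_force: [0.5, 0.2, -0.3]
opening: -0.0
1.19 [ 90.4 276.2] [0. 0.]
1.15 [ 84.8 274.6] [-5.7 -1.6]
1.11 [ 79.2 272.8] [-11.2  -3.5]
1.07 [ 73.7 270.7] [-16.8  -5.5]
1.03 [ 68.3 268.4] [-22.2  -7.8]
0.99 [ 62.9 265.9] [-27.5 -10.3]
0.95 [ 57.7 263.2] [-32.7 -13. ]
0.91 [ 52.6 260.3] [-37.8 -15.9]
0.87 [ 47.6 257.2] [-42.8 -19. ]
0.83 [ 42.8 253.9] [-47.7 -22.3]
0.79 [ 38.  250.4] [-52.4 -25.9]
0.75 [ 33.4 246.7] [-57.  -29.5]
0.71 [ 29.  242.8] [-61.4 -33.4]
0.67 [ 24.7 238.8] [-65.7 -37.5]
0.63 [ 20.6 234.6] [-69.8 -41.7]
0.59 [ 16.7 230.2] [-73.8 -46. ]
0.55 [ 12.9 225.7] [-77.5 -50.6]
0.51 [  9.4 221. ] [-81.1 -55.2]
0.47 [  6.  216.2] [-84.5 -60.1]
0.43 [  2.8 211.2] [-87.7 -65. ]
0.39 [-2.000e-01  2.062e+02] [-90.6 -70.1]
0.35 [ -3. 201.] [-93.4 -75.3]
0.31 [ -5.5 195.7] [-96.  -80.6]
0.27 [ -7.9 190.3] [-98.4 -85.9]
0.23 [-10.1 184.8] [-100.5  -91.4]
0.19 [-12.  179.2] [-102.4  -97. ]
0.15 [-13.7 173.6] [-104.1 -102.6]
0.11 [-15.1 167.9] [-105.6 -108.3]
0.07 [-16.4 162.2] [-106.8 -114.1]
0.03 [-17.4 156.4] [-107.8 -119.9]
-0.01 [-18.2 150.5] [-108.6 -125.7]
-0.05 [-18.7 144.7] [-109.2 -131.6]
```

```bash
python3 -m inch '[{"dp":[-5,0,1],"angular":[0,0,0],"fingers":255},{"dp":[-9,0,1],"angular":[0,0,0],"fingers":255},{"dp":[-13,0,2],"angular":[0,0,0],"fingers":255},{"dp":[-17,0,3],"angular":[0,0,0],"fingers":255},{"dp":[-22,0,5],"angular":[0,0,0],"fingers":255},{"dp":[-27,0,7],"angular":[0,0,0],"fingers":255}]'
```

```text
clock: 3.42
eef_pos: [615.5, -91.9, 269.6]
tcp_rot: [3.141, -0.001, 0.098]
contact_force: [1.9, 0.3, 3.1]
opening: 0.001
```

```bash
python3 - <<'E'
from rig import monitor, vision
import cv2
im,d=vision.grab_frame("scene"); cv2.imwrite("pics/c_scene.png",im[100:360,180:480].repeat(2,0).repeat(2,1))
s=monitor.sense(); print(s['eef_pos'],s['contact_force'])
E
```

```text
[614.26599088 -92.00493205 269.06105683] [-0.34498453 -0.06587493  2.09506503]
```

View pics/c_scene.png

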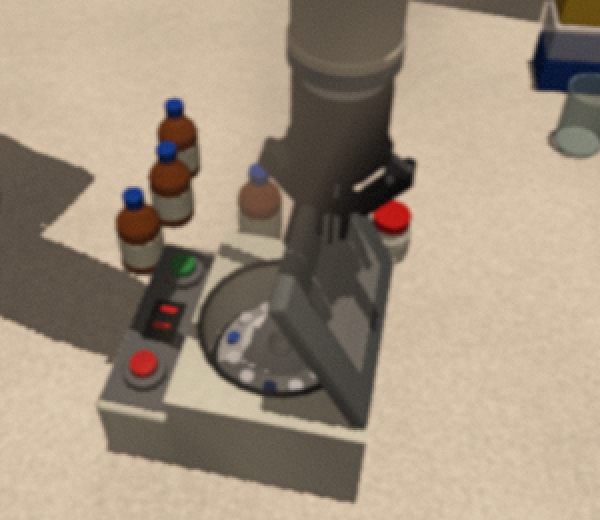

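The lid is moving: its free edge is now at about (275–300, 290) in the crop, and the fingertips are on the outer face at about (330,235). Contact force is about 3 N. Continuing along the arc.

```bash
python3 -m inch '[{"dp":[-5,0,2],"angular":[0,0,0],"fingers":255},{"dp":[-11,0,5],"angular":[0,0,0],"fingers":255},{"dp":[-16,0,8],"angular":[0,0,0],"fingers":255},{"dp":[-21,0,10],"angular":[0,0,0],"fingers":255},{"dp":[-26,0,14],"angular":[0,0,0],"fingers":255},{"dp":[-31,0,17],"angular":[0,0,0],"fingers":255},{"dp":[-36,0,20],"angular":[0,0,0],"fingers":255},{"dp":[-40,0,24],"angular":[0,0,0],"fingers":255},{"dp":[-45,0,28],"angular":[0,0,0],"fingers":255},{"dp":[-49,0,32],"angular":[0,0,0],"fingers":255},{"dp":[-53,0,36],"angular":[0,0,0],"fingers":255},{"dp":[-57,0,41],"angular":[0,0,0],"fingers":255}]'
```

```text
clock: 4.47
eef_pos: [558.2, -97.4, 227.9]
tcp_rot: [-3.142, 0.0, 0.098]
contact_force: [-0.5, -0.0, 2.6]
opening: -0.003
```

```bash
python3 -m inch '[{"dp":[-4,0,4],"angular":[0,0,0],"fingers":255},{"dp":[-7,0,9],"angular":[0,0,0],"fingers":255},{"dp":[-11,0,14],"angular":[0,0,0],"fingers":255},{"dp":[-14,0,19],"angular":[0,0,0],"fingers":255},{"dp":[-17,0,24],"angular":[0,0,0],"fingers":255},{"dp":[-20,0,29],"angular":[0,0,0],"fingers":255},{"dp":[-22,0,34],"angular":[0,0,0],"fingers":255},{"dp":[-24,0,38],"angular":[0,0,0],"fingers":255},{"dp":[-26,0,42],"angular":[0,0,0],"fingers":255},{"dp":[-28,0,46],"angular":[0,0,0],"fingers":255},{"dp":[-29,0,49],"angular":[0,0,0],"fingers":255},{"dp":[-30,0,52],"angular":[0,0,0],"fingers":255}]'
```

```text
clock: 5.47
eef_pos: [528.8, -100.4, 176.0]
tcp_rot: [3.142, -0.0, 0.098]
contact_force: [1.0, 0.1, 1.1]
opening: -0.002
```

```bash
python3 -m inch '[{"dp":[-1,0,3],"angular":[0,0,0],"fingers":255},{"dp":[-1,0,6],"angular":[0,0,0],"fingers":255},{"dp":[-2,0,9],"angular":[0,0,0],"fingers":255},{"dp":[-2,0,12],"angular":[0,0,0],"fingers":255},{"dp":[-3,0,14],"angular":[0,0,0],"fingers":255},{"dp":[-3,0,16],"angular":[0,0,0],"fingers":255},{"dp":[-3,0,18],"angular":[0,0,0],"fingers":255},{"dp":[-4,0,20],"angular":[0,0,0],"fingers":255},{"dp":[-4,0,21],"angular":[0,0,0],"fingers":255},{"dp":[-4,0,22],"angular":[0,0,0],"fingers":255}]'
```

```text
clock: 6.3
eef_pos: [524.7, -100.8, 154.1]
tcp_rot: [3.142, 0.0, 0.098]
contact_force: [-0.7, -0.7, 1.2]
opening: 0.0
```

```bash
python3 -m inch '[{"dp":[0,0,0.7],"angular":[0,0,0],"fingers":255},{"dp":[0,0,1.4],"angular":[0,0,0],"fingers":255},{"dp":[0,0,2],"angular":[0,0,0],"fingers":255},{"dp":[0,0,2],"angular":[0,0,0],"fingers":255}]'
```

```text
clock: 6.63
eef_pos: [524.8, -100.7, 152.2]
tcp_rot: [-3.142, 0.0, 0.098]
contact_force: [0.2, 0.7, -0.4]
opening: 0.001
```

```bash
python3 -m inch '[{"dp":[0,0,0.7],"angular":[0,0,0],"fingers":255},{"dp":[0,0,1.4],"angular":[0,0,0],"fingers":255},{"dp":[0,0,1.4],"angular":[0,0,0],"fingers":255}]'
```

```text
clock: 6.88
eef_pos: [525.0, -100.8, 152.0]
tcp_rot: [3.141, -0.0, 0.098]
contact_force: [-3.5, 0.8, 12.5]
opening: 0.0
```

Firm stop at z = 152.0 with 12.5 N: the lid is shut. Lifting off, then looking.

```bash
python3 -m inch '[{"dp":[0,0,-2],"angular":[0,0,0],"fingers":255},{"dp":[0,0,-8],"angular":[0,0,0],"fingers":255},{"dp":[0,0,-20],"angular":[0,0,0],"fingers":255},{"dp":[0,0,-35],"angular":[0,0,0],"fingers":255},{"dp":[-15,-10,-50],"angular":[0,0,0.1],"fingers":255},{"dp":[-40,-25,-55],"angular":[0,0,0.2],"fingers":255},{"dp":[-65,-40,-55],"angular":[0,0,0.3],"fingers":255},{"dp":[-80,-55,-55],"angular":[0,0,0.4],"fingers":255},{"dp":[-84,-62,-55],"angular":[0,0,0.5],"fingers":255},{"dp":[-84,-62,-55],"angular":[0,0,0.6],"fingers":255},{"dp":[-84,-62,-55],"angular":[0,0,0.7],"fingers":255},{"dp":[-84,-62,-55],"angular":[0,0,0.8],"fingers":255}]'
```

```text
clock: 7.88
eef_pos: [435.3, -47.0, 206.4]
tcp_rot: [-3.141, -0.001, -0.706]
contact_force: [-0.6, 0.3, 0.0]
opening: -0.001
```

```bash
python3 -m inch '[{"dp":[0,0,0],"angular":[0,0,0.1],"fingers":255},{"dp":[0,0,0],"angular":[0,0,0.2],"fingers":255},{"dp":[0,0,0],"angular":[0,0,0.3],"fingers":255},{"dp":[0,0,0],"angular":[0,0,0.4],"fingers":255},{"dp":[0,0,0],"angular":[0,0,0.5],"fingers":255},{"dp":[0,0,0],"angular":[0,0,0.6],"fingers":255},{"dp":[0,0,0],"angular":[0,0,0.7],"fingers":255},{"dp":[0,0,0],"angular":[0,0,0.77],"fingers":255},{"dp":[0,0,0],"angular":[0,0,0.77],"fingers":255}]'; python3 - <<'E'
from rig import monitor, vision
import cv2,numpy as np
for n in ("scene","top"):
    im,d=vision.grab_frame(n); cv2.imwrite(f"pics/d_{n}.png",im); np.save(f"pics/d_{n}.npy",d); np.savez(f"pics/d_{n}_cam.npz",**vision.camera_params(n))
s=monitor.sense(); print(s['eef_pos'],s['tcp_rot'],s['contact_force'],s['qpos'])
from h import *
yaw=0.099; c,q=np.cos(yaw),np.sin(yaw); R=np.array([[c,-q,0],[q,c,0],[0,0,1]]);O=np.array([541.94,-101.06,0])
for n in("scene","top"):
    L=(cloud(n,"d").reshape(-1,3)-O)@R
    for x in(-40,0,40,80,110):
        m=(abs(L[:,0]-x)<8)&(abs(L[:,1]+60)<30)&(L[:,2]<175); print(n,x,m.sum(),np.median(L[m,2]).round(1) if m.sum() else None)
t=s['eef_pos']; g=np.array([441.8,-45.9]); y=s['tcp_rot'][2]; d=g-np.array(t[:2]); print("to button tool x,y",d@[np.cos(y),np.sin(y)],d@[np.sin(y),-np.cos(y)])
E
```

```text
clock: 8.63
eef_pos: [435.4, -47.3, 206.2]
tcp_rot: [-3.141, -0.0, -1.475]
contact_force: [-0.2, 0.3, -0.8]
opening: -0.005
[435.35136719 -47.26869012 206.08927242] [-3.14120649e+00 -5.02327905e-05 -1.46945144e+00] [0.06403252 0.68555821 0.25749306] [-1.11603103e-01  8.68533484e-02  2.04146844e+00  3.83263500e-05
  1.01288281e+00  1.35782805e+00]
scene -40 224 152.9
scene 0 237 153.3
scene 40 235 153.4
scene 80 242 153.4
scene 110 249 152.9
top -40 0 None
top 0 6 152.6
top 40 182 152.7
top 80 180 152.5
top 110 174 151.8
to button tool x,y -0.7092495756671039 -6.55401730377114
```

View pics/d_scene.png

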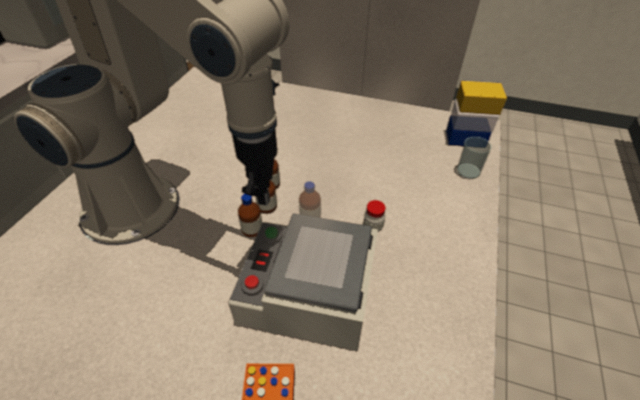

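Picture: the lid lies flat over the block at (320,260). Both cameras read its top as level at 152–153 mm, and the neighbouring objects are undisturbed. The fingers are above the green button at (270,233). Descending.

```bash
python3 -m inch '[{"dp":[0,-3,15],"angular":[0,0,0],"fingers":255},{"dp":[-1,-6,35],"angular":[0,0,0],"fingers":255},{"dp":[-1,-6,55],"angular":[0,0,0],"fingers":255},{"dp":[-1,-6,70],"angular":[0,0,0],"fingers":255},{"dp":[-1,-6,79],"angular":[0,0,0],"fingers":255},{"dp":[-1,-6,83],"angular":[0,0,0],"fingers":255},{"dp":[-1,-6,83],"angular":[0,0,0],"fingers":255}]'
```

```text
clock: 9.32
eef_pos: [440.8, -45.6, 122.4]
tcp_rot: [3.14, 0.0, -1.471]
contact_force: [0.3, 0.5, -0.2]
opening: 0.0
```

```bash
python3 - <<'E'
from rig import monitor, vision
import cv2
im,d=vision.grab_frame("scene"); cv2.imwrite("pics/e_scene.png",cv2.resize(im[150:320,190:390],None,fx=3,fy=3))
s=monitor.sense(); print(s['eef_pos'],s['contact_force'])
E
```

```text
[441.2251118  -45.67325208 123.05860775] [-0.82369937  0.34729349  0.2414075 ]
```

View pics/e_scene.png

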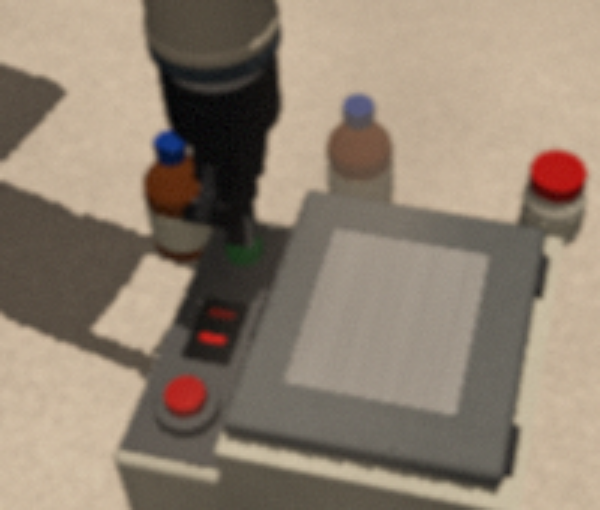

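The fingertips stand just over the green cap at (243,248) in the crop, well away from the red one at (185,395). Pressing.

```bash
python3 -m inch '[{"dp":[0,0,2],"angular":[0,0,0],"fingers":255},{"dp":[0,0,4],"angular":[0,0,0],"fingers":255},{"dp":[0,0,6],"angular":[0,0,0],"fingers":255},{"dp":[0,0,8],"angular":[0,0,0],"fingers":255},{"dp":[0,0,8],"angular":[0,0,0],"fingers":255}]'
```

```text
clock: 9.78
eef_pos: [441.7, -45.7, 115.1]
tcp_rot: [-3.14, -0.0, -1.472]
contact_force: [1.2, -0.0, 4.6]
opening: -0.001
```

```bash
python3 -m inch '[{"dp":[0,0,1],"angular":[0,0,0],"fingers":255},{"dp":[0,0,2],"angular":[0,0,0],"fingers":255},{"dp":[0,0,3],"angular":[0,0,0],"fingers":255},{"dp":[0,0,4],"angular":[0,0,0],"fingers":255},{"dp":[0,0,4],"angular":[0,0,0],"fingers":255}]'; python3 - <<'E'
from rig import monitor
s=monitor.sense(); print(s['eef_pos'],s['contact_force'])
E
```

```text
clock: 10.2
eef_pos: [441.8, -45.8, 112.2]
tcp_rot: [-3.141, -0.0, -1.472]
contact_force: [-3.4, -0.2, 22.9]
opening: 0.0
[441.78038841 -45.76143593 112.21637215] [-3.3870701  -0.23685017 22.92564927]
```

Hard stop at z = 112.2 with 23 N, so the button is fully in. Releasing and withdrawing.

```bash
python3 -m inch '[{"dp":[0,0,-3],"angular":[0,0,0],"fingers":255},{"dp":[0,0,-7],"angular":[0,0,0],"fingers":255},{"dp":[0,0,-14],"angular":[0,0,0],"fingers":255},{"dp":[0,0,-30],"angular":[0,0,0],"fingers":255},{"dp":[0,0,-55],"angular":[0,0,0],"fingers":255},{"dp":[0,0,-85],"angular":[0,0,0],"fingers":255},{"dp":[0,0,-115],"angular":[0,0,0],"fingers":255},{"dp":[0,0,-140],"angular":[0,0,0],"fingers":255},{"dp":[0,0,-160],"angular":[0,0,0],"fingers":255},{"dp":[0,0,-170],"angular":[0,0,0],"fingers":255},{"dp":[0,0,-170],"angular":[0,0,0],"fingers":255}]'; python3 - <<'E'
from rig import monitor, vision
import cv2,numpy as np
for n in ("scene","top"):
    im,d=vision.grab_frame(n); cv2.imwrite(f"pics/f_{n}.png",im); np.save(f"pics/f_{n}.npy",d); np.savez(f"pics/f_{n}_cam.npz",**vision.camera_params(n))
s=monitor.sense(); print(s['eef_pos'],s['contact_force'],abs(s['qvel']).max())
from h import *
im=cv2.imread("pics/f_scene.png"); hsv=cv2.cvtColor(im,cv2.COLOR_BGR2HSV)
for pre in "af":
    im=cv2.imread(f"pics/{pre}_scene.png"); hsv=cv2.cvtColor(im,cv2.COLOR_BGR2HSV)
    m=cv2.inRange(hsv,(40,90,30),(90,255,255))>0; b=np.zeros_like(m); b[220:245,258:285]=1; m&=b
    p=cloud("scene",pre)[m]; print(pre,"green",m.sum(),np.nanmedian(p,0).round(1) if m.sum() else None)
    for nm,(x0,y0,x1,y1) in dict(jar=(360,195,390,235),bottle=(295,178,325,222),rack=(235,360,300,400),red=(240,272,265,295)).items():
        pass
L=cv2.absdiff(cv2.imread("pics/a_scene.png"),im).max(2)
for nm,(x0,y0,x1,y1) in dict(jar=(368,200,390,228),bottle=(298,180,322,216),rack=(240,360,298,400),red=(240,272,265,295)).items(): print(nm,L[y0:y1,x0:x1].mean().round(1))
E
```

```text
clock: 11.12
eef_pos: [441.8, -45.7, 282.7]
tcp_rot: [-3.139, -0.001, -1.472]
contact_force: [0.8, -0.2, 0.7]
opening: 0.004
[440.44967274 -45.59788887 279.99966657] [ 0.4449741  -0.51760426 -0.66084864] 0.017655444248624003
a green 111 [444.2 -46.9 118.9]
f green 106 [444.1 -48.2 118.6]
jar 8.6
bottle 5.1
rack 3.8
red 4.1
```

View pics/f_scene.png

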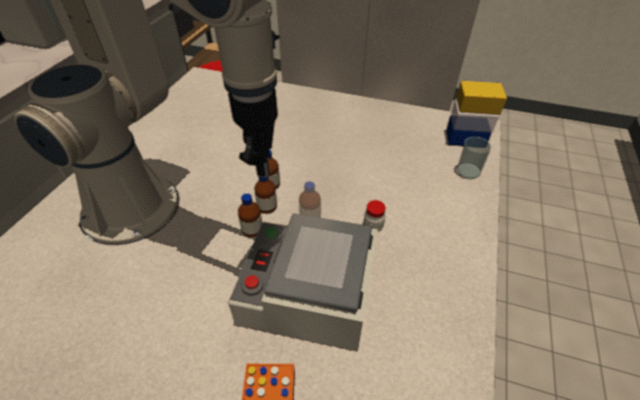

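The picture shows the lid flat at (320,260), the green button at (271,233) back up at 118.6 mm, and the rack, bottle and jar where they were. The gripper is well clear at z = 280. Handing in.

```bash
python3 -c "
from rig import sign_off
print(sign_off())"
```

```text
the job is handed in; nothing more can be done
None
```

The lid is shut, the green start button was then pressed fully in and released, and I handed the job in at about 11 s of the 45 s allowed.

- **Lid:** I pushed it shut along its arc with closed fingertips on the outer face only, slowing towards the end. It stopped firmly at 152.0 mm with 12.5 N. Both cameras then read its top as level at 152–153 mm.
- **Start button:** I pressed it straight down to a hard stop at 112.2 mm with 23 N. After release its top read 118.6 mm, against 118.9 mm before.
- **Left alone:** I did not go near the red button. The before and after pictures show no movement of the rack, bottle or jar.
- **Finish:** The gripper ended about 130 mm above the lid, touching nothing, with a force reading under 1 N.

No check failed. Forces were read only at the end of each move, with about 1 N of noise, so I saw no peak values in between.

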